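# Shingle the shade tiles along the sample tray

### The arm

A 7-joint arm with a two-finger parallel gripper is mounted at the origin on a cart in front of the work surface, level with it; the furniture and walls round the work are solid. World frame = base frame: x ahead of the robot, y to its left, z up, the work surface at z = 0. Lengths are in m, angles in degrees, forces in N, time in s.
With the tool pointing down it reaches from about 0.425 to 0.875 m from the base axis. Payload 4.7 kg.
Tool frame: the origin (TCP) lies at the very end of the fingers, on their centre line; the grasp point (between the pads) lies 19 mm behind it; z points along the fingers, y is the direction in which the jaws open and shut (so a half turn about z gives the same grasp; the last joint's range is limited). The gripper opens to 87 mm and grips with 3 to 60 N. Pads are 19 mm wide; open, the fingers measure 117 mm over their backs; the gripper's body (75 mm by 190 mm) begins 51 mm behind the grasp point.
Start: joints at [-71.557, 18.392, -4.016, 83.108, 1.295, 78.541, -3.26], TCP at [0.197, 0.619, 0.223] pointing down, gripper open.
Joint ranges: [-163.93, 163.93], [-17.29, 119.83], [-79.2, 71.16], [3.27, 140.29], [-89.18, 269.18], [5.43, 117.66], [-154.24, 154.24]. Speed limits (degrees/s): [147.25, 147.25, 180, 180, 180, 180, 180].

### API

Orientations are given as [roll, pitch, yaw] about the fixed x, y, z axes, in that order (R = Rz(yaw) Ry(pitch) Rx(roll)).
In Python, from cell import monitor, read_camera, camera_info, env, look_for gives the robot as it stands.
- The arm moves only by the tool servo_tool, never from a script. Its argument "commands" is one flat list of numbers, 6 for each row, row after row: the shift along the tool's x, y, z in mm, then the turn, a rotation vector about the tool's x, y, z in degrees. A call has 1 to 10 rows; each row shifts and turns the commanded pose from where the row before left it, along the tool's axes as they then stand; what a row does not reach is not made up. A row lasts 1/10 s, in which the tool goes at most 50 mm and 8.59 degrees, less where a joint would pass 70% of its speed; a pose out of reach is approached as far as the arm can. A call is refused whole if a number of a shift passes 50 or a number of a turn 8.59, either way. A call with a gripper value outside its range is refused whole. "jaw" is the finger opening in mm, from 0 to 87, set as the call begins (left out, the last holds). The fingers move at their own pace and stop on an object; "newtons" is the grip in N (left out, the last holds). Time passes only in rows, so rows that do not move let the fingers close. It gives the time, the measured TCP pose, the force and the opening at its end, in the units of the state.
- monitor.get_obs(): the state, without advancing time (a new reading comes with each control period).
- read_camera(name): name is "side" or "top"; returns (picture, depth): 400x640x3 uint8, red, green, blue; 400x640 float32, m along the optical axis (not along the pixel's ray), 0 where there is no reading.
- camera_info(name): a dict with "camera_matrix" (3x3 intrinsics, pixels), "k1" (the pictures are not rectified: a ray, as slopes to the right and down, at radius r is drawn at 1 + k1 r^2 times it, then the intrinsics apply), "R" (3x3) and "t" (3): a world point X has camera coordinates R X + t. Camera axes: x right, y down, z forward; pixel columns grow to the right and rows downward; lengths in m; the calibration is good to about 2 mm. A picture is of the moment at which its call begins. camera_info takes no time and is no camera call.
- env.sign_off(): hands the job in, once; it reports no verdict.
Trained networks look in the newest picture that a camera, given by its name, has taken for a name from the list of things; names that differ only in an ending like _2 or _b are one class to them, and where a whole thing is asked for, a point or a joint stands for the part that bears it (a point fixed in the world has none). Each returns a list of dicts, best first, with "conf" (0 to 1); they miss things now and then, are a little off and sometimes report something else, mostly with a low value. They report only what shows in the picture. A call takes as long as a camera call. They do not tell look-alikes from the thing itself.
- look_for(camera, label): "box" ([left, top, width, height] in pixels, round what is visible of it).
The state is a dict: "time_s": time; "qpos": joint angles; "joint_velocities": joint speeds; "effort": joint torques, N m; "tool_pos": TCP position; "tool_rot": TCP orientation; "force": force on the tool from outside, world axes, zero at the start; "wrist_torque": the same for the moment, N m; "grip_width": finger opening in m.
Only numpy, scipy, OpenCV 4.12 (cv2) and the standard library are available. Lean on these libraries where they do the work, as an engineer would, in place of code of your own. Each camera call takes 0.05 s, during which the arm holds its last target.

### The job

The sample tray holds a dark brown shade tile against its left end. Continue the overlapping fan towards the tray's other end, in one straight row: lay the terracotta tile so that it covers about a third of the brown one's length, its far end down on the tray floor, then the sand-yellow tile on the terracotta one in the same way. Do not shift the brown tile, and leave the green tile where it is.

Things in the scene. Friction and masses are not known exactly. Their poses are not given: they have to be found in the camera images.
- brown_tile_mid (a point): Dark brown glazed tile lying flat in the grey tray, 90 x 50 x 8 mm, loose, 75 g. Point: its centre, 4 mm above the tray floor. +x runs along the row to the empty end (robot's right, within 20 degrees), y across, z up. Tray: fixed, inside 140 mm wide (tile midway) and 250 mm long, floor 4 mm above the desk, rim 8 mm above the floor; left wall 1.5 mm from the tile, other wall 203 mm from this point along +x.
- terracotta_tile_mid (a point): Terracotta (orange-red) glazed tile on the desk, laid first. 90 x 50 x 8 mm, long side along x, flat, about 75 g; ends alike. Point: its centre, 4 mm above its underside; z is up. Covering a third of the tile before, either tile leans on that one's end edge at about 8 degrees, its centre 60 mm further along the row and 10 mm above the tray floor; it is stable if it covers less than half.
- sand_tile_mid (a point): The sand-yellow glazed sample tile on the desk, to be laid second. 90 x 50 x 8 mm, long side along x, flat, about 75 g; ends alike. Point: its centre, 4 mm above its underside; z is up. 
- green_tile_mid (a point): A green glazed sample tile on the desk that is not wanted: a bystander. 90 x 50 x 8 mm, long side along x, flat, about 75 g; ends alike. Point: its centre, 4 mm above its underside; z is up. 
There are look-alikes about, which are no part of the job. There is more than one size of the part that bears sand_tile_mid; the job needs the largest.

How it is judged:
By the outcome, as a careful person would: the job done as asked, in the order asked, and still so for the second after the job is handed in, with the robot touching nothing.
It also fails if it takes over 51 s, if anything falls off the work surface, if the arm or the gripper's body presses on something with over 40 N, if the wrist force passes 120 N, or if a joint passes its speed limit or range.

## Working session

There is one attempt and no reset: what is moved stays moved. The work goes in short steps, Python scripts to look and compute and a tool call to move; the robot and the scene stay as the last step left them, time stands still between calls to the robot, and variables do not carry over. Pictures are saved under pics/ and viewed, and the job is handed in when it is done.

Besides the shell and the picture viewer there is one more tool, called after "Emit:" as name(argument=value, ...) on one line, values as JSON. servo_tool: Moves the arm, as the interface text tells. Its arguments: {"type":"object","properties":{"commands":{"type":"array","items":{"type":"number"}},"jaw":{"type":"number"},"newtons":{"type":"number"}},"required":["commands"]}

```bash
ls; mkdir -p pics
python3 - <<'E'
from cell import monitor, read_camera, camera_info, env, look_for
import cv2,numpy as np
o=monitor.get_obs();print(o)
for c in("side","top"):
    p,d=read_camera(c);cv2.imwrite(f"pics/{c}0.png",p[:,:,::-1]);np.save(f"{c}_d.npy",d);np.save(f"{c}_p.npy",p)
    i=camera_info(c);print(c,i)
    for l in("brown_tile_mid","terracotta_tile_mid","sand_tile_mid","green_tile_mid"):
        print(l,[(r['box'],round(r['conf'],2)) for r in look_for(c,l)])
print(monitor.get_obs()['time_s'])
E
```

```text
pics
{'time_s': 0.0, 'qpos': array([-71.55586904,  18.43920972,  -4.0156264 ,  83.17312607,
         1.29210761,  78.5415602 ,  -3.26078043]), 'joint_velocities': array([ 0.03447326,  0.0256165 ,  0.01212533,  0.003834  ,  0.02580994,
        0.0095644 , -0.02321596]), 'effort': array([ 8.58662133e-05, -4.91285169e+01, -4.03785193e-01, -3.12525630e+01,
       -6.39919331e-02,  4.35158762e-02,  1.69685436e-04]), 'tool_pos': array([0.19679732, 0.61891937, 0.22147538]), 'tool_rot': array([-1.79891185e+02,  2.85460381e-03,  1.62364314e+02]), 'force': array([-0.63265527,  0.54330606, -0.35411689]), 'wrist_torque': array([ 0.00355349,  0.03681635, -0.00354868]), 'grip_width': 0.08712129640332897}
side {'camera_matrix': array([[472.61904968,   0.        , 321.55524313],
       [  0.        , 472.61904968, 196.21866791],
       [  0.        ,   0.        ,   1.        ]]), 'k1': 0.0180793659101375, 'R': array([[ 0.99969513, -0.00555519, -0.02405802],
       [-0.02319392, -0.54540844, -0.83784944],
       [-0.00846704,  0.838152  , -0.54537101]]), 't': array([-0.45627167,  0.04719837,  1.4071
[... 332 characters left out ...]
3,   0.        , 316.7269576 ],
       [  0.        , 472.63176053, 196.31581637],
       [  0.        ,   0.        ,   1.        ]]), 'k1': -0.10923858695778203, 'R': array([[-0.01926113, -0.99975806,  0.01062236],
       [-0.98981409,  0.01756848, -0.14127779],
       [ 0.14105699, -0.01323533, -0.989913  ]]), 't': array([9.73639716e-04, 4.74479011e-01, 1.30913991e+00])}
brown_tile_mid [([252.4, 137.5, 31.2, 26.5], 0.56)]
terracotta_tile_mid [([168.0, 186.2, 34.8, 24.9], 0.56)]
sand_tile_mid [([377.2, 173.0, 19.4, 13.0], 0.72), ([403.3, 202.7, 31.3, 13.6], 0.58), ([402.3, 240.5, 20.7, 16.0], 0.57)]
green_tile_mid [([407.8, 139.3, 28.2, 21.2], 0.75), ([252.1, 137.6, 34.5, 26.2], 0.68)]
0.5
```

Run:
```python
import cv2,numpy as np
t=cv2.imread("pics/top0.png");s=cv2.imread("pics/side0.png")
cv2.imwrite("pics/top0c.png",cv2.resize(t[90:290,140:460],None,fx=2.5,fy=2.5,interpolation=cv2.INTER_CUBIC))
cv2.imwrite("pics/side0c.png",cv2.resize(s[100:320,220:440],None,fx=2.7,fy=2.7,interpolation=cv2.INTER_CUBIC))
```

```text
(no output)
```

View pics/top0.png

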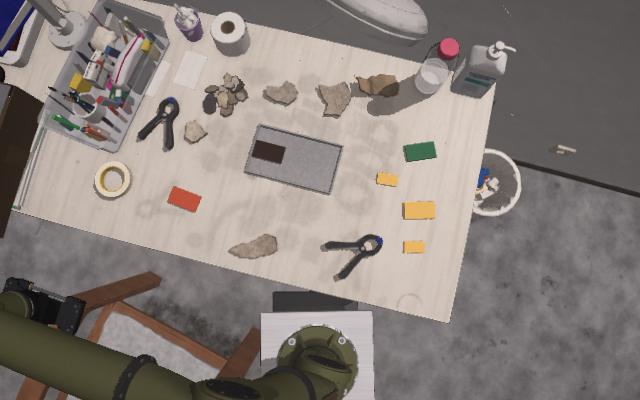

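View pics/side0.png

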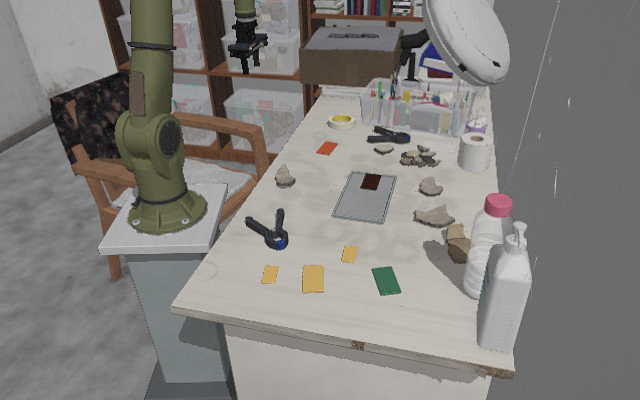

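```bash
ls pics
```

```text
side0.png
side0c.png
top0.png
top0c.png
```

View pics/top0c.png

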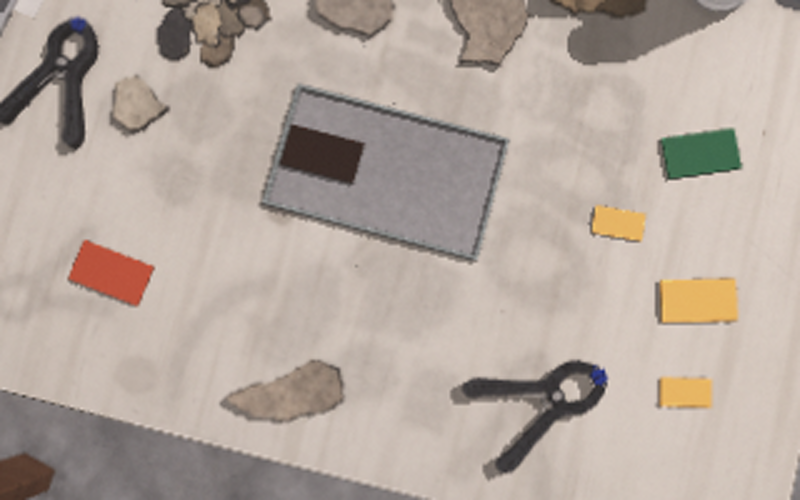

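View pics/side0c.png

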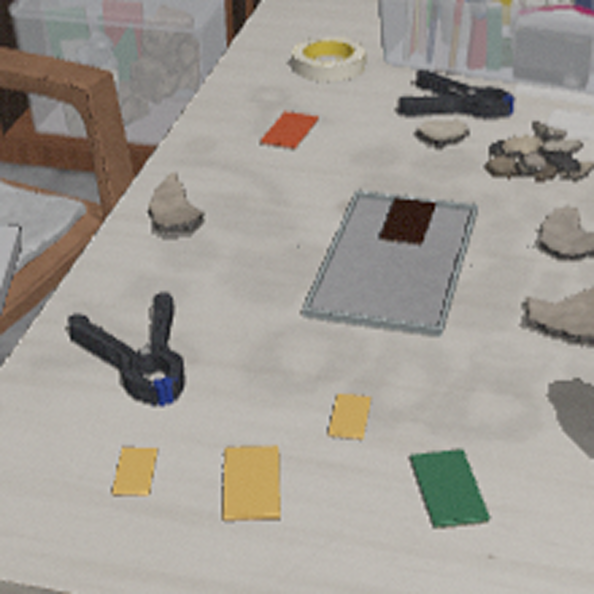

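The top view shows the tray at about (295,158), with the brown tile at (268,152). Terracotta is at (185,199), the largest sand tile at (419,210) and green at (420,151). The small sand tiles at (387,180) and (413,247) are look-alikes.

```bash
cat > h.py <<'E'
import cv2,numpy as np
from cell import monitor, read_camera, camera_info, env, look_for
from scipy.optimize import brentq,least_squares
CI={c:camera_info(c) for c in("side","top")}
def ray(c,uv):
    i=CI[c];K=i['camera_matrix'];d=(np.atleast_2d(uv)-K[:2,2])/K[0,0]
    r=np.linalg.norm(d,axis=1,keepdims=True);u=r.copy()
    for _ in range(20):u=r/(1+i['k1']*u*u)
    d=d*u/np.maximum(r,1e-9)
    D=np.c_[d,np.ones(len(d))]@i['R'];return -i['R'].T@i['t'],D
def onz(c,uv,z):
    C,D=ray(c,uv);return C+D*((z-C[2])/D[:,2])[:,None]
def proj(c,X):
    i=CI[c];x=np.atleast_2d(X)@i['R'].T+i['t'];d=x[:,:2]/x[:,2:];r2=(d**2).sum(1,keepdims=True)
    return d*(1+i['k1']*r2)*i['camera_matrix'][0,0]+i['camera_matrix'][:2,2]
def tri(a,b):
    C1,D1=ray("side",a);C2,D2=ray("top",b);D1=D1[0]/np.linalg.norm(D1);D2=D2[0]/np.linalg.norm(D2)
    s=np.linalg.lstsq(np.c_[D1,-D2],C2-C1,rcond=None)[0]
    p,q=C1+s[0]*D1,C2+s[1]*D2;return (p+q)/2,np.linalg.norm(p-q)*1000
def world(c,uv,d):
    C,D=ray(c,uv);return C+D*np.asarray(d)[:,None]
def mask(p,name,roi):
    hsv=cv2.cvtColor(p,cv2.COLOR_RGB2HSV);h,s,v=[hsv[...,k].astype(int) for k in range(3)]
    m={'terra':(((h<12)|(h>172))&(s>130)&(v>90)),'sand':((h>12)&(h<32)&(s>110)&(v>120)),
       'green':((h>50)&(h<95)&(s>90)),'brown':((v<75)&(h<25)|(v<50))}[name].astype(np.uint8)
    z=np.zeros_like(m);x0,y0,x1,y1=roi;z[y0:y1,x0:x1]=m[y0:y1,x0:x1]
    n,l,st,ce=cv2.connectedComponentsWithStats(z);k=1+np.argmax(st[1:,4]);return l==k,ce[k],st[k,4]
def rect(c,m,z,L=.09,W=.05):
    cs=cv2.findContours(cv2.resize(m.astype(np.uint8),None,fx=1,fy=1),0,cv2.CHAIN_APPROX_NONE)[0][0]
    v,u=np.nonzero(m);P=onz(c,np.c_[u,v],z)[:,:2]
    mu=P.mean(0);w,V=np.linalg.eigh(np.cov((P-mu).T));a=V[:,1];a=a*np.sign(-a[1])
    return mu,np.degrees(np.arctan2(a[1],a[0])),np.sqrt(12*w[::-1])
E
python3 - <<'E'
from h import *
P={c:np.load(c+"_p.npy") for c in("side","top")};D={c:np.load(c+"_d.npy") for c in("side","top")}
R={'terra':((300,130,350,165),(155,175,210,220)),'sand':((295,258,330,298),(398,197,440,225)),'green':((365,258,405,300),(398,135,442,165)),'brown':((352,165,385,198),(246,132,290,168))}
for n,(rs,rt) in R.items():
    ce={}
    for c,r in(("side",rs),("top",rt)):
        m,ce[c],a=mask(P[c],n,r)
        z=.008 if n!='brown' else .012
        v,u=np.nonzero(m);w=world(c,np.c_[u,v],D[c][m]);
        print(n,c,a,ce[c].round(1),[np.round(x,4) for x in rect(c,m,z)],"depth med",np.median(w,0).round(4))
    print("  tri",[np.round(x,4) for x in tri(ce["side"],ce["top"])])
E
```

```text
terra side 162 [326.9 147.6] [array([0.4781, 0.3777]), np.float64(-112.6425), array([0.092 , 0.0502])] depth med [0.4783 0.3751 0.0092]
terra top 501 [183.9 198.8] [array([0.4778, 0.3785]), np.float64(-112.0627), array([0.0889, 0.0489])] depth med [0.4774 0.3783 0.0075]
  tri [array([0.4779, 0.3786, 0.0073]), np.float64(0.1633)]
sand side 520 [312.6 278.5] [array([ 0.4333, -0.3077]), np.float64(-89.317), array([0.091 , 0.0483])] depth med [ 0.434  -0.3095  0.0091]
sand top 513 [418.7 210. ] [array([ 0.4328, -0.3037]), np.float64(-90.5812), array([0.0895, 0.049 ])] depth med [ 0.4329 -0.3038  0.007 ]
  tri [array([ 0.4332, -0.3045,  0.0045]), np.float64(0.0117)]
green side 533 [386.  280.3] [array([ 0.6087, -0.3194]), np.float64(-82.5911), array([0.0899, 0.0485])] depth med [ 0.6086 -0.3213  0.009 ]
green top 434 [420.1 151.3] [array([ 0.6074, -0.3171]), np.float64(-82.5766), array([0.0868, 0.0457])] depth med [ 0.6075 -0.3168  0.0077]
  tri [array([ 0.6085, -0.3176,  0.0057]), np.float64(1.1489)]
brown side 237 [370.6 181.3] [array([0.6134, 0.1295]), np.float64(-106.2383), array([0.0935, 0.0502])] depth med [0.6135 0.1267 0.0131]
brown top 511 [268.3 151.3] [array([0.6133, 0.1314]), np.float64(-106.3475), array([0.0891, 0.0507])] depth med [0.613  0.1318 0.0115]
  tri [array([0.6136, 0.1315, 0.0106]), np.float64(0.0401)]
```

Emit:
servo_tool(commands=[0,0,0,0,0,8.5,0,0,0,0,0,8.5,0,0,0,0,0,8.5,0,0,0,0,0,8.5,0,0,0,0,0,8.5,0,0,0,0,0,8.5,0,0,0,0,0,8.5,0,0,0,0,0,8.5,0,0,0,0,0,8.5,0,0,0,0,0,8.5], jaw=70, newtons=25)

```text
time_s: 1.5
tool_pos: [0.1969, 0.6195, 0.2227]
tool_rot: [-180.0, -0.0, 77.0]
force: [0.6, 0.1, 0.4]
grip_width: 0.0698
```

```bash
cat > go.py <<'E'
import sys,numpy as np
from cell import monitor
from scipy.spatial.transform import Rotation as Ro
# x y z yaw tilt(about tool y)
x,y,z,yaw,tilt=map(float,sys.argv[1:6])
o=monitor.get_obs();R0=Ro.from_euler('xyz',o['tool_rot'],degrees=True)
R1=Ro.from_euler('xyz',[180,0,yaw],degrees=True)*Ro.from_rotvec([0,np.radians(tilt),0])
rv=(R0.inv()*R1).as_rotvec(degrees=True)
d=(np.array([x,y,z])-o['tool_pos'])*1000
print('t',round(o['time_s'],2),'pos',(o['tool_pos']*1000).round(1),'rot',o['tool_rot'].round(2),'F',o['force'].round(1),'w',round(o['grip_width']*1000,1))
print('turn first',rv.round(2),'| shift in present axes',R0.inv().apply(d).round(1),'| shift after turn',R1.inv().apply(d).round(1), 'q1,q7',o['qpos'][[0,6]].round(0))
E
python3 go.py .478 .3784 .12 67.9 0
```

```text
t 1.5 pos [196.9 619.5 222.7] rot [-1.800e+02 -1.000e-02  7.702e+01] F [0.6 0.1 0.4] w 69.8
turn first [-0.   -0.01  9.12] | shift in present axes [-171.8  328.   102.6] | shift after turn [-117.6  351.1  102.7] q1,q7 [-80. -86.]
```

Emit:
servo_tool(commands=[0,0,0,0,0,4.6,0,0,0,0,0,4.5,-14.7,43.9,12.8,0,0,0,-14.7,43.9,12.8,0,0,0,-14.7,43.9,12.8,0,0,0,-14.7,43.9,12.8,0,0,0,-14.7,43.9,12.8,0,0,0,-14.7,43.9,12.8,0,0,0,-14.7,43.9,12.8,0,0,0,-14.7,43.9,12.8,0,0,0])

```text
time_s: 2.5
tool_pos: [0.4809, 0.3791, 0.1201]
tool_rot: [180.0, -0.1, 68.3]
force: [0.3, -0.0, -0.2]
grip_width: 0.0698
```

```bash
python3 go.py .478 .3784 .06 67.9 0;python3 - <<'E'
from h import *
for c in("side","top"):
    p,d=read_camera(c);q=proj(c,monitor.get_obs()['tool_pos'])[0];print(c,q)
    x,y=int(q[0]),int(q[1]);cr=p[y-60:y+60,x-80:x+80,::-1].copy()
    cr=cv2.resize(cr,None,fx=4,fy=4,interpolation=cv2.INTER_CUBIC);cv2.drawMarker(cr,(int((q[0]-x+80.5)*4),int((q[1]-y+60.5)*4)),(255,0,255),0,15)
    cv2.imwrite(f"pics/{c}1.png",cr)
E
```

```text
t 2.5 pos [480.9 379.1 120.1] rot [ 1.7999e+02 -6.0000e-02  6.8280e+01] F [ 0.3 -0.  -0.2] w 69.8
turn first [ 0.01 -0.06  0.38] | shift in present axes [-1.7 -2.5 60.1] | shift after turn [-1.7 -2.4 60.1] q1,q7 [-56. -58.]
side [329.16828062 120.36538926]
top [175.57974024 190.25381895]
```

View pics/side1.png

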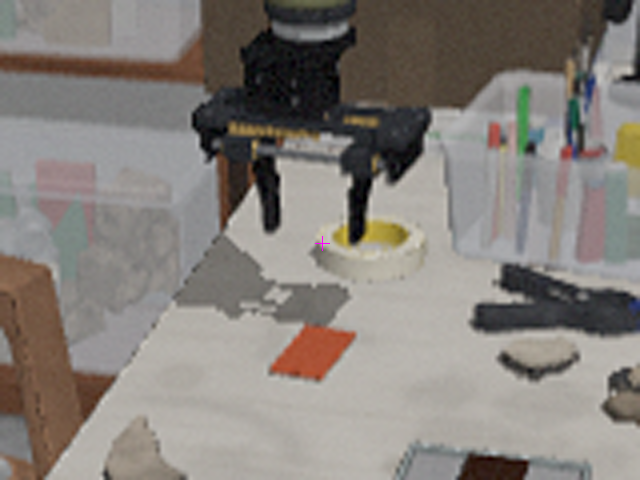

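View pics/top1.png

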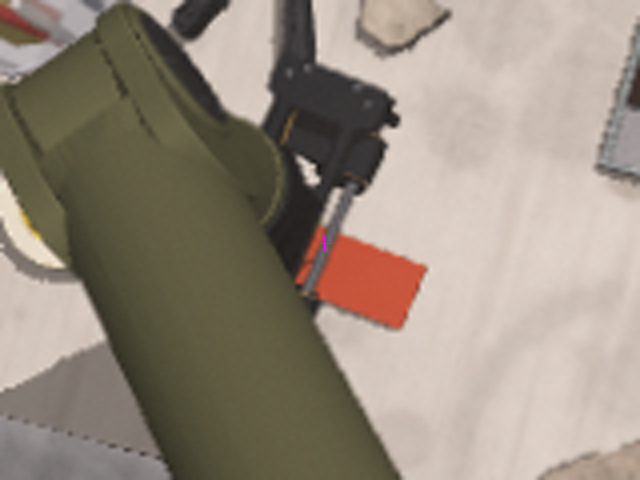

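Emit:
servo_tool(commands=[-0.8,-1.2,15,0,0,0.4,-0.8,-1.2,20,0,0,0,0,0,25,0,0,0,0,0,25,0,0,0,0,0,15,0,0,0,0,0,8,0,0,0,0,0,0,0,0,0])

```text
time_s: 3.3
tool_pos: [0.4757, 0.3798, 0.0111]
tool_rot: [-179.9, 0.1, 67.9]
force: [0.4, -0.5, 0.1]
grip_width: 0.0695
```

```bash
python3 go.py .478 .3784 .0025 67.9 0;python3 - <<'E'
from h import *
for c in("side","top"):
    p,d=read_camera(c);q=proj(c,monitor.get_obs()['tool_pos'])[0];print(c,q)
    x,y=int(q[0]),int(q[1]);cr=p[y-30:y+30,x-40:x+40,::-1].copy()
    cr=cv2.resize(cr,None,fx=8,fy=8,interpolation=cv2.INTER_CUBIC);cv2.drawMarker(cr,(int((q[0]-x+40.5)*8),int((q[1]-y+30.5)*8)),(255,0,255),0,15)
    cv2.imwrite(f"pics/{c}2.png",cr)
E
```

```text
t 3.3 pos [475.7 379.8  11.1] rot [-1.7995e+02  9.0000e-02  6.7930e+01] F [ 0.4 -0.5  0.1] w 69.5
turn first [-0.05  0.09  0.03] | shift in present axes [-0.5  2.7  8.6] | shift after turn [-0.5  2.7  8.6] q1,q7 [-56. -56.]
side [326.43989127 146.2024699 ]
top [182.8351432  198.73742433]
```

View pics/side2.png

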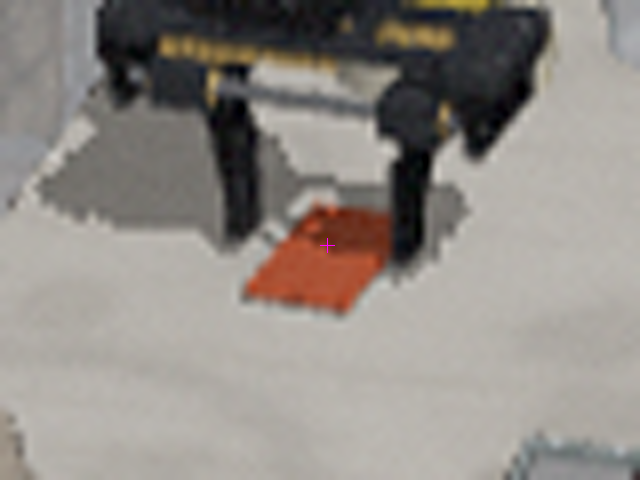

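View pics/top2.png

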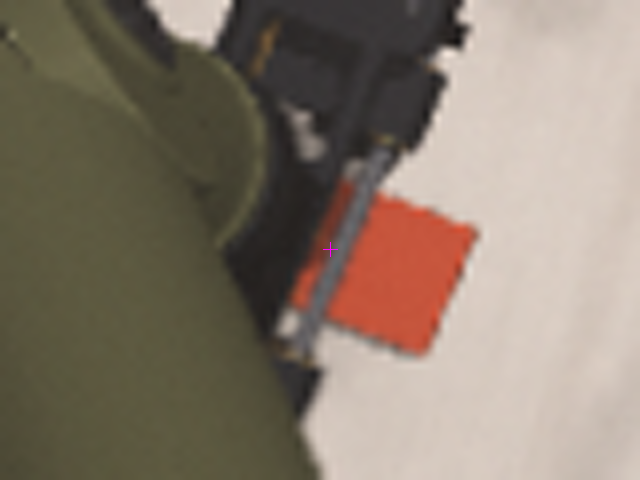

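Emit:
servo_tool(commands=[-0.2,1.3,0,0,0,0,-0.2,1.4,0,0,0,0,0,0,4,0,0,0,0,0,4,0,0,0,0,0,0,0,0,0])

```text
time_s: 3.9
tool_pos: [0.4787, 0.3778, 0.0034]
tool_rot: [-180.0, 0.1, 67.9]
force: [0.3, -0.3, -0.5]
grip_width: 0.0703
```

Emit:
servo_tool(commands=[0,0,0,0,0,0,0,0,0,0,0,0,0,0,0,0,0,0,0,0,0,0,0,0,0,0,0,0,0,0], jaw=40, newtons=25)

```text
time_s: 4.4
tool_pos: [0.4792, 0.3783, 0.0043]
tool_rot: [180.0, -0.0, 67.9]
force: [-0.5, 0.1, 1.4]
grip_width: 0.0492
```

```bash
python3 go.py .478 .3784 .08 67.9 0
```

```text
t 4.4 pos [479.2 378.3   4.3] rot [ 1.800e+02 -2.000e-02  6.787e+01] F [-0.5  0.1  1.4] w 49.2
turn first [ 0.   -0.02 -0.03] | shift in present axes [ -0.4  -1.1 -75.7] | shift after turn [ -0.4  -1.1 -75.7] q1,q7 [-55. -56.]
```

Emit:
servo_tool(commands=[0,0,-10,0,0,0,0,0,-20,0,0,0,0,0,-30,0,0,0,0,0,-30,0,0,-3,0,0,-20,0,0,-2.8,0,0,0,0,0,0])

```text
time_s: 5.0
tool_pos: [0.4813, 0.3797, 0.1184]
tool_rot: [179.8, -0.4, 73.7]
force: [0.6, 0.5, -0.3]
grip_width: 0.0495
```

```bash
python3 go.py .5965 .0737 .11 73.7 0
python3 - <<'E'
from h import *
P={};D={}
o=monitor.get_obs();tp=o['tool_pos']
for c in("side","top"):
    P[c],D[c]=read_camera(c);q=proj(c,tp)[0]
    x,y=int(q[0]),int(q[1]);cr=P[c][y-40:y+40,x-50:x+50,::-1].copy()
    cv2.imwrite(f"pics/{c}3.png",cv2.resize(cr,None,fx=6,fy=6,interpolation=cv2.INTER_CUBIC))
    m,ce,a=mask(P[c],'terra',(x-30,y-25,x+30,y+25));v,u=np.nonzero(m)
    w=world(c,np.c_[u,v],D[c][m]);print(c,a,ce,[np.round(k,4) for k in rect(c,m,tp[2]+.005)],np.median(w,0),tp)
    # plane fit
    A=np.c_[w[:,:2]-tp[:2],np.ones(len(w))];print(np.linalg.lstsq(A,w[:,2],rcond=None)[0])
# tray edges from top depth/gray: brown rect corners
p=np.load("top_p.npy");m,ce,a=mask(p,'brown',(246,132,290,168))
E
```

```text
t 5.0 pos [481.3 379.7 118.4] rot [179.8   -0.36  73.67] F [ 0.6  0.5 -0.3] w 49.5
turn first [ 0.2  -0.36 -0.03] | shift in present axes [-261.3  196.6    7.5] | shift after turn [-261.3  196.5    8.4] q1,q7 [-56. -52.]
side 147 [326.30612245 118.68707483] [array([0.478 , 0.3723]), np.float64(-99.1399), array([0.0927, 0.0469])] [0.47982273 0.37163503 0.12275112] [0.48126119 0.37968395 0.11842213]
[0.01157426 0.00421985 0.12291744]
top 248 [181.78225806 194.7983871 ] [array([0.4721, 0.3531]), np.float64(-15.4057), array([0.0485, 0.0374])] [0.47230108 0.35361494 0.11894267] [0.48126119 0.37968395 0.11842213]
[-1.17205853 -2.69337207  0.0416248 ]
```

View pics/side3.png

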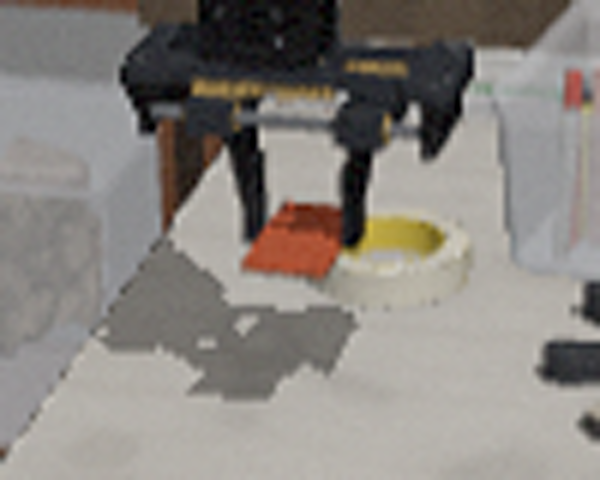

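View pics/top3.png

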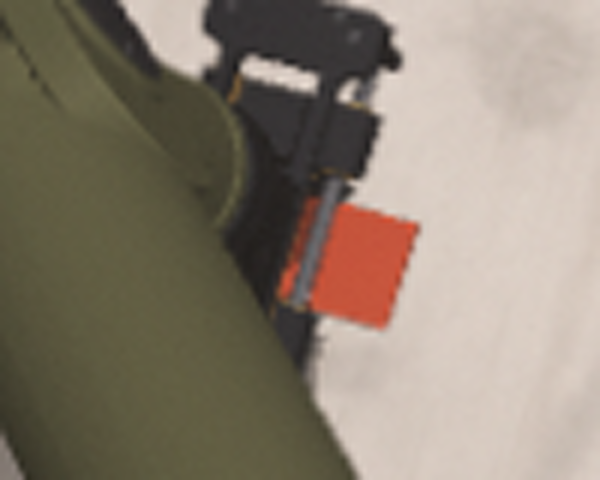

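Emit:
servo_tool(commands=[-32.6,24.6,1,0,0,0,-32.7,24.6,1,0,0,0,-32.7,24.6,1,0,0,0,-32.6,24.6,1,0,0,0,-32.7,24.6,1,0,0,0,-32.7,24.6,1,0,0,0,-32.6,24.6,1,0,0,0,-32.7,24.4,1,0,0,0,0,0,0,0,4,0,0,0,0,0,4,0])

```text
time_s: 6.1
tool_pos: [0.5936, 0.0706, 0.1041]
tool_rot: [-179.9, -8.0, 73.5]
force: [0.7, 0.2, -1.7]
grip_width: 0.0493
```

```bash
python3 go.py .5965 .0737 .08 73.7 7.6
python3 - <<'E'
from h import *
p=np.load("top_p.npy")
# tray outline: grey low-sat region
hsv=cv2.cvtColor(p,cv2.COLOR_RGB2HSV)
roi=np.zeros(p.shape[:2],np.uint8);cv2.fillPoly(roi,[np.array([[235,115],[350,140],[345,205],[235,185]])],1)
g=p.astype(int);m=(((g[...,0]-g[...,2])<12)&roi.astype(bool)).astype(np.uint8)|((g.sum(2)<200)&roi.astype(bool)).astype(np.uint8)
m=cv2.morphologyEx(m,cv2.MORPH_OPEN,np.ones((3,3),np.uint8))
cs=max(cv2.findContours(m,0,cv2.CHAIN_APPROX_NONE)[0],key=cv2.contourArea)[:,0].astype(float)
W=onz("top",cs,.012)[:,:2].astype(np.float32)
r=cv2.minAreaRect(W*1000);print("tray",r); b=cv2.boxPoints(r);print(b.round(1))
m,ce,a=mask(p,'brown',(246,132,290,168))
cs=cv2.findContours(m.astype(np.uint8),0,cv2.CHAIN_APPROX_NONE)[0][0][:,0].astype(float)
print("brown",cv2.minAreaRect((onz("top",cs,.012)[:,:2]*1000).astype(np.float32)))
for c in("side","top"):
    q,d=read_camera(c);np.save(c+"_p4.npy",q);np.save(c+"_d4.npy",d)
    u=proj(c,[.5965,.0737,.05])[0].astype(int)
    cv2.imwrite(f"pics/{c}4.png",cv2.resize(q[u[1]-50:u[1]+50,u[0]-65:u[0]+65,::-1],None,fx=6,fy=6,interpolation=cv2.INTER_CUBIC));print(u)
E
```

```text
t 6.1 pos [593.6  70.6 104.1] rot [-179.86   -8.02   73.47] F [ 0.7  0.2 -1.7] w 49.3
turn first [-0.11 -0.42 -0.23] | shift in present axes [ 0.4  2.  24.4] | shift after turn [ 0.6  2.  24.4] q1,q7 [-28. -11.]
tray ((591.60205078125, 56.894065856933594), (260.3883056640625, 151.61302185058594), 73.78926086425781)
[[482.5 -47. ]
 [628.  -89.3]
 [700.7 160.7]
 [555.2 203.1]]
brown ((613.3919677734375, 131.33493041992188), (88.72785186767578, 50.52635192871094), 73.93812561035156)
[367 180]
[287 153]
```

View pics/side4.png

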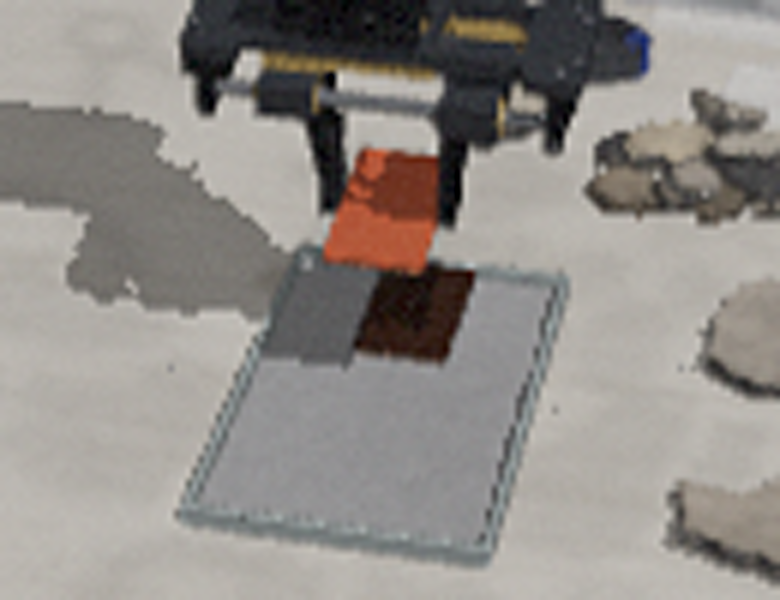

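View pics/top4.png

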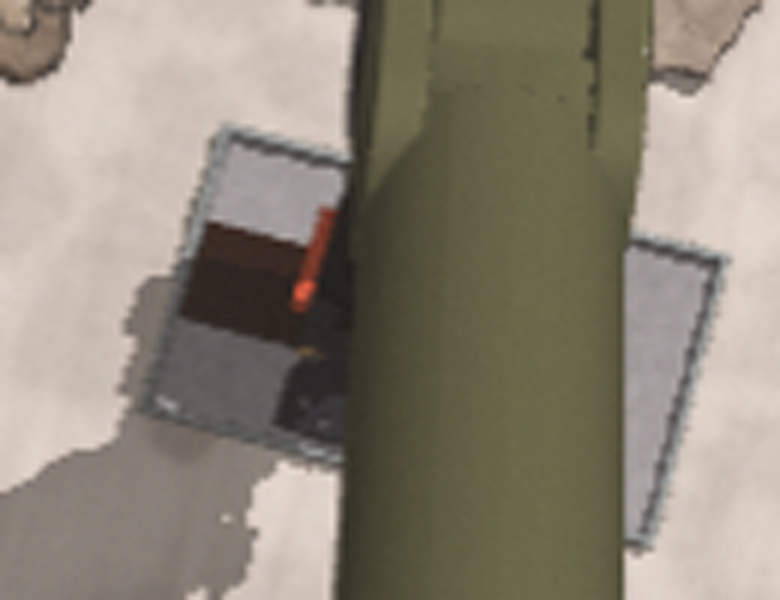

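```bash
cat > held.py <<'E'
from h import *
from scipy.spatial.transform import Rotation as Ro
def held(p,name,o,roi,h=.005,c="side"):
    R=Ro.from_euler('xyz',o['tool_rot'],degrees=True).as_matrix();tp=o['tool_pos']
    m,ce,a=mask(p,name,roi);v,u=np.nonzero(m);C,D=ray(c,np.c_[u,v])
    n=R[:,2];P0=tp-n*h
    W=C+D*(((P0-C)@n)/(D@n))[:,None];L=(W-tp)@R*1000
    x=L[:,0];print(a,"x range",np.percentile(x,[.5,2,50,98,99.5]).round(1),"y",np.percentile(L[:,1],[2,50,98]).round(1))
    k=np.abs(L[:,1])<18; x=x[k]; return x
E
python3 - <<'E'
from held import *
o=monitor.get_obs();held(np.load("side_p4.npy"),'terra',o,(340,148,380,178))
d=np.load("side_d4.npy");m,_,_=mask(np.load("side_p4.npy"),'terra',(340,148,380,178));v,u=np.nonzero(m)
w=world("side",np.c_[u,v],d[m]);print(np.median(w,0),o['tool_pos'])
r=np.array([.279,.960,0]);s=(w-o['tool_pos'])@r;print(np.polyfit(s,w[:,2]-o['tool_pos'][2],1), s.min(),s.max())
E
```

```text
307 x range [-47.7 -46.2  -4.9  43.7  45.2] y [-23.7  -1.2  23.3]
[0.59114042 0.06463602 0.10749826] [0.59274205 0.06816858 0.10418016]
[-0.48004816  0.0025649 ] -1.2098772574379208 0.05342148326973767
```

```bash
python3 go.py .597 .0745 .045 73.8 7.6
```

```text
t 6.2 pos [592.7  68.2 104.2] rot [-179.82   -7.87   73.26] F [ 0.2 -0.4 -1.4] w 49.1
turn first [-0.1  -0.27 -0.54] | shift in present axes [-0.9  2.4 59.6] | shift after turn [-0.6  2.3 59.6] q1,q7 [-28. -11.]
```

Emit:
servo_tool(commands=[0,0,0,0,-0.3,-0.5,-0.3,1.1,15,0,0,0,-0.3,1.2,20,0,0,0,0,0,15,0,0,0,0,0,9.5,0,0,0,0,0,0,0,0,0,0,0,0,0,0,0])

```text
time_s: 6.9
tool_pos: [0.5988, 0.0788, 0.0471]
tool_rot: [179.9, -7.7, 74.2]
force: [0.4, 0.5, -0.4]
grip_width: 0.0494
```

```bash
python3 go.py .597 .0745 .014 73.8 7.6
python3 - <<'E'
from held import *
o=monitor.get_obs();q,d=read_camera("side");held(q,'terra',o,(340,158,385,200));np.save("side_p5.npy",q)
cv2.imwrite("pics/side5.png",cv2.resize(q[130:230,300:430,::-1],None,fx=6,fy=6,interpolation=cv2.INTER_CUBIC))
E
```

```text
t 6.9 pos [598.8  78.8  47.1] rot [179.93  -7.68  74.19] F [ 0.4  0.5 -0.4] w 49.4
turn first [ 0.02 -0.08  0.39] | shift in present axes [-9.  -0.6 32.2] | shift after turn [-9.  -0.5 32.2] q1,q7 [-27.  -8.]
299 x range [-48.7 -47.4  -7.3  41.9  43.3] y [-23.8  -1.5  22.9]
```

View pics/side5.png

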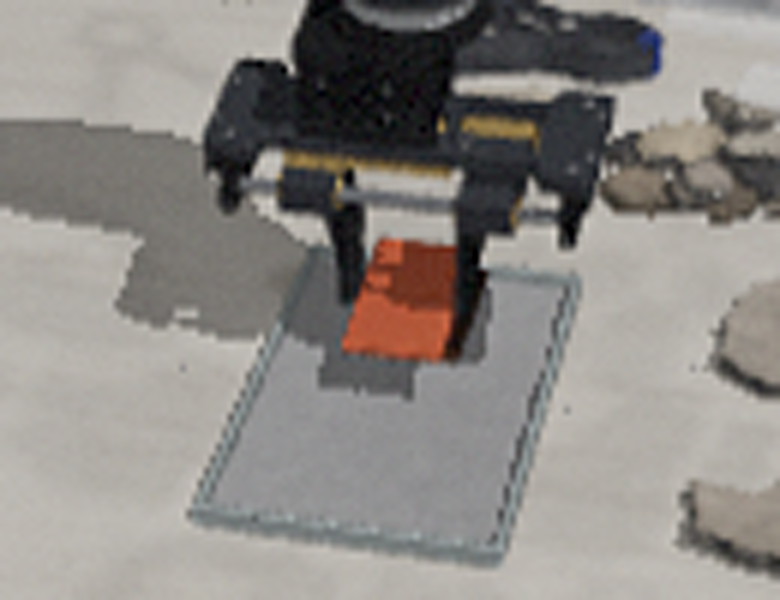

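Emit:
servo_tool(commands=[-2.5,-0.3,0,0,0,0.4,-2.5,-0.2,0,0,0,0,-1.3,0,10,0,0,0,-1.3,0,10,0,0,0,-0.7,0,5,0,0,0,0,0,0,0,0,0,0,0,0,0,0,0])

```text
time_s: 7.65
tool_pos: [0.5967, 0.074, 0.0209]
tool_rot: [-180.0, -7.7, 73.8]
force: [0.5, 0.4, -0.6]
grip_width: 0.0495
```

```bash
python3 go.py .597 .0740 .014 73.8 7.6; python3 go.py .597 .0740 .014 73.8 7.6
```

```text
t 7.65 pos [596.7  74.   20.9] rot [-179.99   -7.69   73.76] F [ 0.5  0.4 -0.6] w 49.5
turn first [-0.   -0.09 -0.04] | shift in present axes [-0.9  0.3  6.8] | shift after turn [-0.9  0.3  6.8] q1,q7 [-26.  -7.]
t 7.65 pos [596.7  74.   20.9] rot [-179.99   -7.69   73.76] F [ 0.5  0.4 -0.6] w 49.5
turn first [-0.   -0.09 -0.04] | shift in present axes [-0.9  0.3  6.8] | shift after turn [-0.9  0.3  6.8] q1,q7 [-26.  -7.]
```

Emit:
servo_tool(commands=[-0.3,0,2,0,0,0,-0.3,0,2,0,0,0,0,0,0,0,0,0,0,0,0,0,0,0])

```text
time_s: 8.05
tool_pos: [0.5968, 0.074, 0.0173]
tool_rot: [180.0, -7.7, 73.8]
force: [0.2, -0.0, -0.1]
grip_width: 0.0494
```

Emit:
servo_tool(commands=[-0.1,0,1,0,0,0,0,0,0,0,0,0])

```text
time_s: 8.25
tool_pos: [0.5968, 0.074, 0.0162]
tool_rot: [180.0, -7.7, 73.8]
force: [-0.2, -0.3, -0.7]
grip_width: 0.0489
```

Emit:
servo_tool(commands=[-0.1,0,1,0,0,0,0,0,0,0,0,0])

```text
time_s: 8.45
tool_pos: [0.5967, 0.0741, 0.0151]
tool_rot: [180.0, -7.7, 73.8]
force: [0.2, 0.1, -0.8]
grip_width: 0.0494
```

Emit:
servo_tool(commands=[-0.1,0,1,0,0,0,0,0,0,0,0,0])

```text
time_s: 8.65
tool_pos: [0.597, 0.0741, 0.0143]
tool_rot: [180.0, -7.7, 73.8]
force: [0.6, -0.1, -0.9]
grip_width: 0.0493
```

Emit:
servo_tool(commands=[-0.1,0,0.7,0,0,0,0,0,0,0,0,0])

```text
time_s: 8.85
tool_pos: [0.597, 0.0741, 0.0142]
tool_rot: [180.0, -7.7, 73.8]
force: [-2.1, 0.3, 4.6]
grip_width: 0.0493
```

Emit:
servo_tool(commands=[-0.1,0,0.5,0,0,0,0,0,0,0,0,0])

```text
time_s: 9.05
tool_pos: [0.597, 0.0741, 0.0141]
tool_rot: [180.0, -7.8, 73.8]
force: [-4.3, -0.3, 8.0]
grip_width: 0.0495
```

Emit:
servo_tool(commands=[0.1,0,-0.8,0,0,0,0,0,0,0,0,0])

```text
time_s: 9.25
tool_pos: [0.597, 0.0741, 0.0142]
tool_rot: [180.0, -7.7, 73.8]
force: [-0.8, -1.0, 4.4]
grip_width: 0.0493
```

Emit:
servo_tool(commands=[0,0,0,0,0,0,0,0,0,0,0,0,0,0,0,0,0,0], jaw=54)

```text
time_s: 9.55
tool_pos: [0.5967, 0.0741, 0.0134]
tool_rot: [180.0, -7.7, 73.8]
force: [0.2, -0.7, 0.1]
grip_width: 0.0535
```

Emit:
servo_tool(commands=[0,0,0,0,0,0,0,0,0,0,0,0,0,0,0,0,0,0], jaw=64)

```text
time_s: 9.85
tool_pos: [0.5968, 0.0741, 0.0137]
tool_rot: [180.0, -7.7, 73.8]
force: [0.6, -0.1, 0.2]
grip_width: 0.0627
```

Emit:
servo_tool(commands=[0,0,-6,0,0,0,0,0,-15,0,0,0,0,0,-30,0,0,0,0,0,-40,0,0,0,0,0,-20,0,-3.8,0,0,0,0,0,-3.8,0])

```text
time_s: 10.45
tool_pos: [0.5958, 0.0578, 0.1299]
tool_rot: [179.5, -0.2, 73.5]
force: [0.9, 0.4, 0.2]
grip_width: 0.0639
```

```bash
python3 go.py .433 -.3045 .13 90 0
python3 - <<'E'
from h import *
q,d=read_camera("side");np.save("side_p6.npy",q)
cv2.imwrite("pics/side6.png",cv2.resize(q[130:230,300:430,::-1],None,fx=6,fy=6,interpolation=cv2.INTER_CUBIC))
E
```

```text
t 10.45 pos [595.8  57.8 129.9] rot [179.5   -0.22  73.54] F [0.9 0.4 0.2] w 63.9
turn first [  0.53  -0.15 -16.47] | shift in present axes [-393.5  -53.4   -2.1] | shift after turn [-3.623e+02 -1.628e+02 -1.000e-01] q1,q7 [-32. -18.]
```

View pics/side6.png

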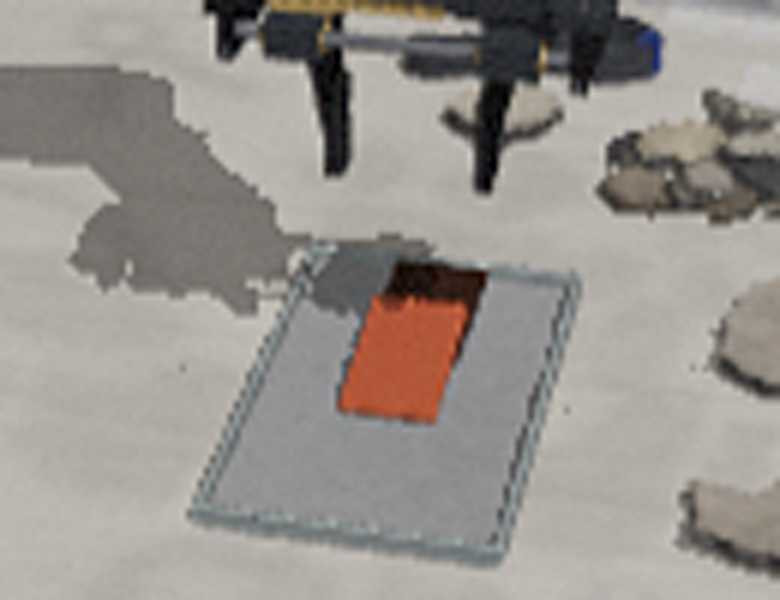

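Emit:
servo_tool(commands=[0,0,0,0,0,-8.2,0,0,0,0.5,0,-8.2,-45,-20.3,0,0,0,0,-45,-20.3,0,0,0,0,-45,-20.3,0,0,0,0,-45,-20.3,0,0,0,0,-45,-20.3,0,0,0,0,-45,-20.3,0,0,0,0,-45,-20.3,0,0,0,0,-45,-20.3,0,0,0,0])

```text
time_s: 11.5
tool_pos: [0.4301, -0.3023, 0.125]
tool_rot: [-179.7, -0.2, 90.2]
force: [1.6, 1.1, 0.0]
grip_width: 0.064
```

Emit:
servo_tool(commands=[0,0,0,0,0,0,0,0,0,0,0,0], jaw=70)

```text
time_s: 11.7
tool_pos: [0.4303, -0.3019, 0.1247]
tool_rot: [-179.6, -0.2, 89.9]
force: [-0.1, 0.0, -0.1]
grip_width: 0.0688
```

```bash
python3 go.py .433 -.305 .05 90 0
python3 - <<'E'
from h import *
o=monitor.get_obs()
P={}
for c in("side","top"):
    P[c],d=read_camera(c)
    for n,r,z in(('terra',(340,165,385,205) if c=="side" else (240,130,345,190),.018),):
        m,ce,a=mask(P[c],n,r);print(c,n,a,ce,[np.round(x,4) for x in rect(c,m,z)])
    b={'side':(240,160,450,310),'top':(230,110,450,260)}[c]
    cv2.imwrite(f"pics/{c}7.png",cv2.resize(P[c][b[1]:b[3],b[0]:b[2],::-1],None,fx=3.6,fy=3.6,interpolation=cv2.INTER_CUBIC))
E
```

```text
t 11.7 pos [ 430.3 -301.9  124.7] rot [-179.61   -0.18   89.93] F [-0.1  0.  -0.1] w 68.8
turn first [-0.39 -0.18 -0.07] | shift in present axes [-3.3  3.2 74.6] | shift after turn [-3.1  2.7 74.7] q1,q7 [-5. 38.]
side terra 326 [366.96319018 188.89877301] [array([0.5972, 0.0754]), np.float64(-104.1365), array([0.1155, 0.0498])]
top terra 513 [287.2962963  156.09161793] [array([0.5965, 0.0754]), np.float64(-108.1434), array([0.0904, 0.0492])]
```

View pics/side7.png

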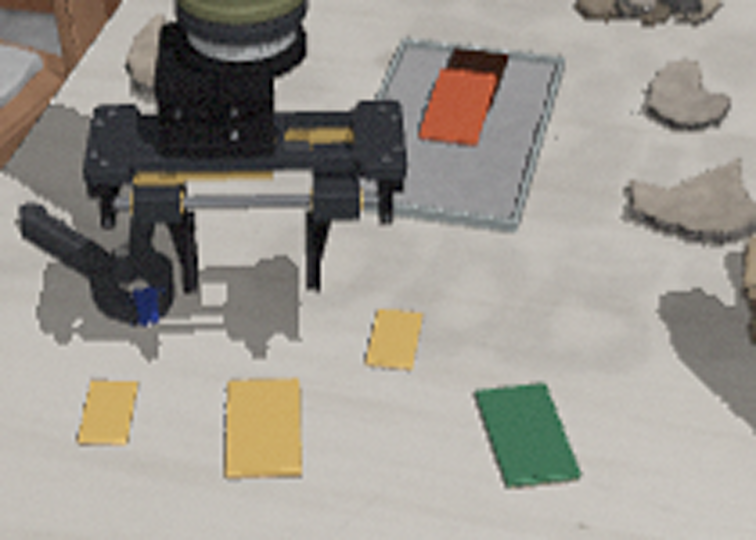

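View pics/top7.png

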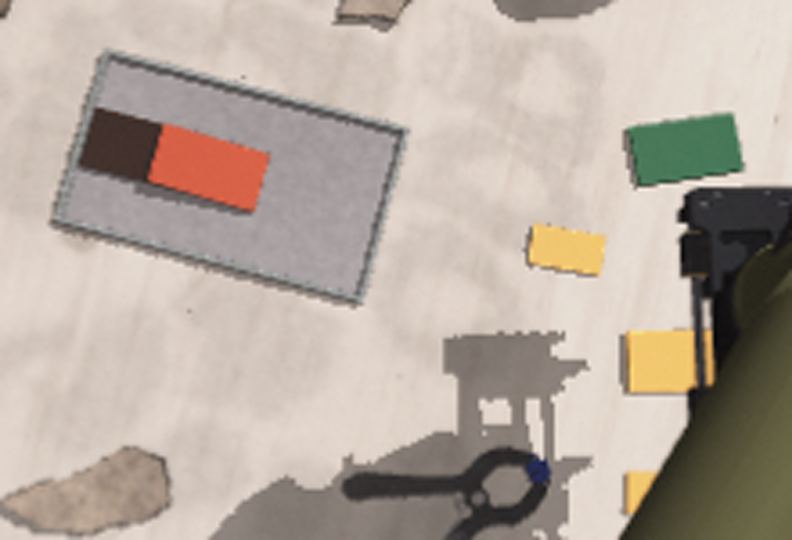

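```bash
cat > fit.py <<'E'
from h import *
def fit_tilt(c,m,c0,yaw,zc=.018,s=.133):
    """rectify mask onto tilted plane (down along row dir)"""
    v,u=np.nonzero(m);C,D=ray(c,np.c_[u,v])
    for _ in range(3):
        r=np.array([np.cos(np.radians(yaw)),np.sin(np.radians(yaw))])
        n=np.array([s*r[0],s*r[1],1]);P0=np.array([*c0,zc])
        W=C+D*(((P0-C)@n)/(D@n))[:,None];P=W[:,:2];c0=P.mean(0)
        w,V=np.linalg.eigh(np.cov((P-c0).T));a=V[:,1];a=a*np.sign(-a[1]);yaw=np.degrees(np.arctan2(a[1],a[0]))
        
    return c0,yaw,np.sqrt(12*w[::-1])
E
python3 - <<'E'
from fit import *
for c in("top","side"):
    p,d=read_camera(c) 
    r=(340,165,385,205) if c=="side" else (240,130,345,190)
    m,ce,a=mask(p,'terra',r);c0,yw,sz=fit_tilt(c,m,[.597,.0745],-106.2);print(c,c0,yw,sz)
    e=np.array([.6134,.1313])-c0;R=np.array([.279,.960]);print("along",e@R,"across",e@[-.96,.279])
print("cam C",[(-CI[c]['R'].T@CI[c]['t']).round(2) for c in CI])
E
python3 go.py .433 -.305 .05 90 0
```

```text
top [0.59646923 0.07534383] -105.90935533929554 [0.08899998 0.04921446]
along 0.05844160690330991 across -0.0006417664718979084
side [0.59703576 0.07511852] -106.68550801626152 [0.09575316 0.0499396 ]
along 0.0584998410488407 across -3.503724044198811e-05
cam C [array([ 0.47, -1.16,  0.8 ]), array([0.29, 0.01, 1.36])]
t 11.9 pos [ 432.2 -299.   124.2] rot [-179.56   -0.18   90.33] F [0.2 0.5 0.3] w 69.6
turn first [-0.44 -0.18  0.33] | shift in present axes [-6.3  1.4 74.2] | shift after turn [-6.   0.8 74.2] q1,q7 [-6. 38.]
```

Emit:
servo_tool(commands=[-2,0.5,15,-0.4,-0.2,0.2,-2,0.5,20,0,0,0,0,0,25,0,0,0,0,0,25,0,0,0,0,0,15,0,0,0,0,0,8,0,0,0,0,0,0,0,0,0,0,0,0,0,0,0])

```text
time_s: 12.7
tool_pos: [0.4328, -0.305, 0.017]
tool_rot: [180.0, 0.1, 90.0]
force: [0.4, -1.0, -0.0]
grip_width: 0.0697
```

```bash
python3 go.py .433 -.305 .003 90 0
python3 - <<'E'
from h import *
for c in("side","top"):
    p,d=read_camera(c);q=proj(c,monitor.get_obs()['tool_pos'])[0];print(c,q)
    x,y=int(q[0]),int(q[1]);cr=p[y-30:y+30,x-40:x+40,::-1].copy()
    cr=cv2.resize(cr,None,fx=8,fy=8,interpolation=cv2.INTER_CUBIC);cv2.drawMarker(cr,(int((q[0]-x+40.5)*8),int((q[1]-y+30.5)*8)),(255,0,255),0,15)
    cv2.imwrite(f"pics/{c}8.png",cr)
E
python3 go.py .433 -.305 .003 90 0
```

```text
t 12.7 pos [ 432.8 -305.    17. ] rot [1.7999e+02 1.0000e-01 8.9990e+01] F [ 0.4 -1.  -0. ] w 69.7
turn first [ 0.01  0.1  -0.01] | shift in present axes [ 0.   0.2 14. ] | shift after turn [-0.   0.2 14. ] q1,q7 [-2. 44.]
side [312.36150752 274.78128028]
top [419.95499972 209.50562649]
t 12.8 pos [ 433.  -305.3   17.4] rot [1.7994e+02 1.1000e-01 8.9970e+01] F [ 0.6  0.5 -0. ] w 70.3
turn first [ 0.06  0.11 -0.03] | shift in present axes [ 0.3 -0.  14.4] | shift after turn [ 0.3  0.  14.4] q1,q7 [-2. 44.]
```

View pics/side8.png

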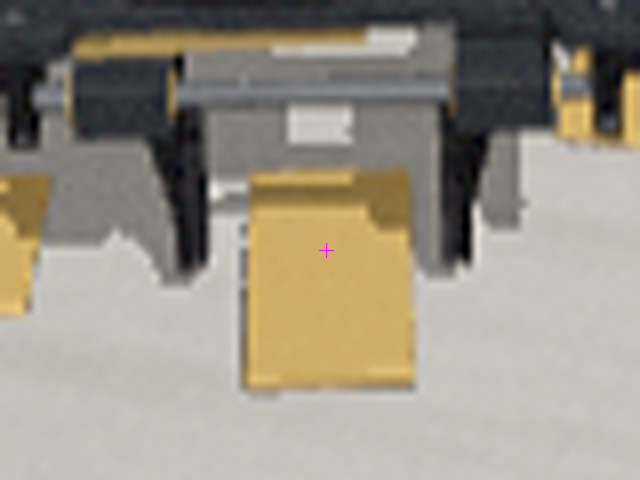

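Emit:
servo_tool(commands=[0.2,0,6,0,0,0,0,0,6,0,0,0,0,0,2,0,0,0,0,0,0,0,0,0,0,0,0,0,0,0])

```text
time_s: 13.3
tool_pos: [0.432, -0.3046, 0.0022]
tool_rot: [-179.9, 0.1, 90.0]
force: [-0.2, 0.4, 0.0]
grip_width: 0.0705
```

Emit:
servo_tool(commands=[0,0,0,0,0,0,0,0,0,0,0,0,0,0,0,0,0,0,0,0,0,0,0,0,0,0,0,0,0,0], jaw=40)

```text
time_s: 13.8
tool_pos: [0.4322, -0.3046, 0.0024]
tool_rot: [-180.0, 0.1, 90.0]
force: [-0.1, -0.2, 0.1]
grip_width: 0.0497
```

Emit:
servo_tool(commands=[0,0,-10,0,0,0,0,0,-20,0,0,0,0,0,-30,0,0,0,0,0,-30,0,0,8.1,0,0,-15,0,0,8.1,0,0,0,0,0,0])

```text
time_s: 14.4
tool_pos: [0.4338, -0.3055, 0.1101]
tool_rot: [179.7, 0.1, 73.7]
force: [-0.1, 0.6, -0.9]
grip_width: 0.0492
```

```bash
python3 go.py .5798 .0171 .11 73.8 0
```

```text
t 14.4 pos [ 433.8 -305.5  110.1] rot [1.7973e+02 9.0000e-02 7.3730e+01] F [-0.1  0.6 -0.9] w 49.2
turn first [ 0.27  0.09 -0.07] | shift in present axes [ 3.506e+02  4.980e+01 -2.000e-01] | shift after turn [3.505e+02 5.020e+01 1.000e-01] q1,q7 [-7. 23.]
```

Emit:
servo_tool(commands=[43.8,6.3,0,0,0,0,43.8,6.3,0,0,0,0,43.8,6.3,0,0,0,0,43.8,6.3,0,0,0,0,43.8,6.3,0,0,0,0,43.8,6.3,0,0,0,0,43.8,6.2,0,0,0,0,43.8,6.2,0,0,0,0,0,0,0,0,3.8,0,0,0,0,0,3.8,0])

```text
time_s: 15.4
tool_pos: [0.578, 0.0212, 0.1052]
tool_rot: [-179.9, -7.6, 74.3]
force: [-0.8, -1.0, -0.8]
grip_width: 0.0496
```

Emit:
servo_tool(commands=[0,0,0,0,0,0,0,0,0,0,0,0,0,0,0,0,0,0])

```text
time_s: 15.7
tool_pos: [0.5781, 0.0185, 0.1063]
tool_rot: [-179.9, -7.5, 73.9]
force: [-0.3, 0.1, -0.1]
grip_width: 0.0494
```

```bash
python3 go.py .5798 .0171 .045 73.8 7.6
python3 - <<'E'
from held import *
o=monitor.get_obs();q,d=read_camera("side");u=proj("side",o['tool_pos'])[0].astype(int);held(q,'sand',o,(u[0]-25,u[1]-25,u[0]+25,u[1]+28))
cv2.imwrite("pics/side9.png",cv2.resize(q[130:230,300:430,::-1],None,fx=6,fy=6,interpolation=cv2.INTER_CUBIC))
E
```

```text
t 15.7 pos [578.1  18.5 106.3] rot [-179.93   -7.47   73.85] F [-0.3  0.1 -0.1] w 49.4
turn first [-0.08  0.13  0.05] | shift in present axes [-8.9  2.1 60.7] | shift after turn [-9.   2.1 60.7] q1,q7 [-26.  -6.]
329 x range [-49.  -47.7  -7.6  42.   44.4] y [-24.2  -1.7  22.8]
```

View pics/side9.png

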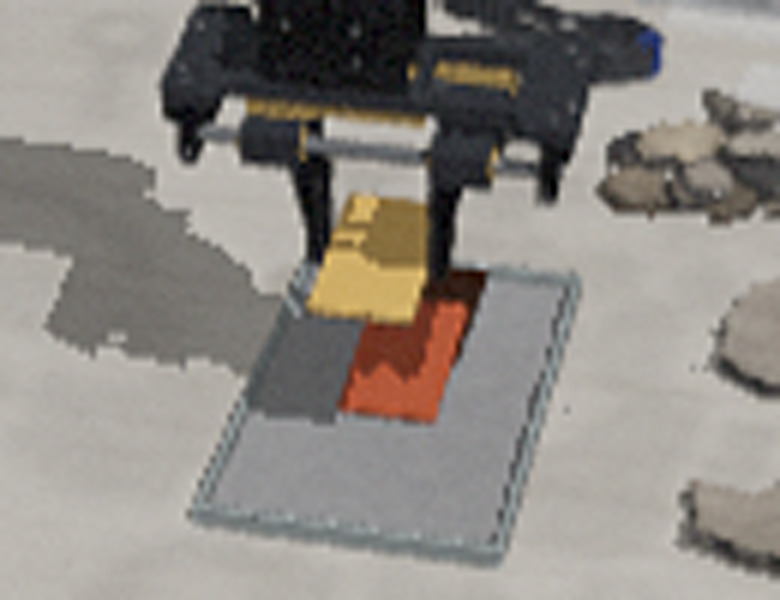

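Emit:
servo_tool(commands=[-3,1,15,0,0,0,-3,1,20,0,0,0,-2,0,15,0,0,0,-1.5,0,11,0,0,0,0,0,0,0,0,0,0,0,0,0,0,0,0,0,0,0,0,0])

```text
time_s: 16.45
tool_pos: [0.5806, 0.016, 0.0458]
tool_rot: [180.0, -7.6, 73.8]
force: [0.3, 0.8, 0.4]
grip_width: 0.0497
```

```bash
python3 go.py .5797 .0165 .02 73.8 7.6
```

```text
t 16.45 pos [580.6  16.   45.8] rot [179.95  -7.55  73.77] F [0.3 0.8 0.4] w 49.7
turn first [ 0.05  0.05 -0.03] | shift in present axes [-3.1 -1.  25.6] | shift after turn [-3.2 -1.  25.6] q1,q7 [-24.  -2.]
```

Emit:
servo_tool(commands=[-1.2,-0.5,10,0,0,0,-1.3,-0.5,10,0,0,0,-0.6,0,5.5,0,0,0,0,0,0,0,0,0,0,0,0,0,0,0,0,0,0,0,0,0])

```text
time_s: 17.05
tool_pos: [0.5792, 0.0165, 0.0195]
tool_rot: [-180.0, -7.5, 73.8]
force: [0.5, 0.2, -1.1]
grip_width: 0.0494
```

```bash
python3 go.py .5797 .0165 .014 73.8 7.6
```

```text
t 17.05 pos [579.2  16.5  19.5] rot [-180.     -7.53   73.76] F [ 0.5  0.2 -1.1] w 49.4
turn first [ 0.    0.07 -0.04] | shift in present axes [-0.6  0.5  5.5] | shift after turn [-0.6  0.5  5.5] q1,q7 [-24.  -1.]
```

Emit:
servo_tool(commands=[-0.3,0.5,2,0,0,0,-0.2,0,2,0,0,0,0,0,0,0,0,0,0,0,0,0,0,0])

```text
time_s: 17.45
tool_pos: [0.5794, 0.0164, 0.0152]
tool_rot: [-180.0, -7.5, 73.8]
force: [-0.4, -0.4, -1.4]
grip_width: 0.0494
```

Emit:
servo_tool(commands=[-0.1,0,1,0,0,0,0,0,0,0,0,0])

```text
time_s: 17.65
tool_pos: [0.5793, 0.0165, 0.0142]
tool_rot: [-180.0, -7.5, 73.8]
force: [0.5, -0.2, -0.7]
grip_width: 0.0492
```

Emit:
servo_tool(commands=[-0.1,0,0.7,0,0,0,0,0,0,0,0,0])

```text
time_s: 17.85
tool_pos: [0.5793, 0.0165, 0.0134]
tool_rot: [-180.0, -7.5, 73.8]
force: [-0.1, 0.3, -0.7]
grip_width: 0.0493
```

Emit:
servo_tool(commands=[-0.1,0,0.6,0,0,0,0,0,0,0,0,0])

```text
time_s: 18.05
tool_pos: [0.5793, 0.0164, 0.0129]
tool_rot: [-180.0, -7.5, 73.8]
force: [0.6, -0.7, 0.1]
grip_width: 0.0493
```

Emit:
servo_tool(commands=[-0.1,0,0.6,0,0,0,0,0,0,0,0,0])

```text
time_s: 18.25
tool_pos: [0.5794, 0.0164, 0.0124]
tool_rot: [-180.0, -7.5, 73.8]
force: [0.2, -0.7, -0.0]
grip_width: 0.0494
```

Emit:
servo_tool(commands=[-0.1,0,0.5,0,0,0,0,0,0,0,0,0])

```text
time_s: 18.45
tool_pos: [0.5795, 0.0165, 0.0123]
tool_rot: [-180.0, -7.5, 73.8]
force: [-2.1, 0.4, 5.1]
grip_width: 0.0496
```

Contact at 5 N. I'll ease off slightly and release.

Emit:
servo_tool(commands=[0.1,0,-0.5,0,0,0,0,0,0,0,0,0])

```text
time_s: 18.65
tool_pos: [0.5795, 0.0164, 0.0123]
tool_rot: [-180.0, -7.5, 73.8]
force: [-0.7, 0.1, 1.2]
grip_width: 0.0496
```

Emit:
servo_tool(commands=[0,0,0,0,0,0,0,0,0,0,0,0,0,0,0,0,0,0], jaw=54)

```text
time_s: 18.95
tool_pos: [0.5793, 0.0164, 0.0121]
tool_rot: [-180.0, -7.5, 73.8]
force: [0.1, -0.2, 0.5]
grip_width: 0.0538
```

Emit:
servo_tool(commands=[0,0,0,0,0,0,0,0,0,0,0,0,0,0,0,0,0,0], jaw=64)

```text
time_s: 19.25
tool_pos: [0.5794, 0.0164, 0.0123]
tool_rot: [-180.0, -7.5, 73.8]
force: [0.1, -0.3, 0.4]
grip_width: 0.0627
```

Emit:
servo_tool(commands=[0,0,-6,0,0,0,0,0,-15,0,0,0,0,0,-30,0,0,0,0,0,-40,0,0,0,0,0,-40,0,-3.8,0,0,0,0,0,-3.8,0])

```text
time_s: 19.85
tool_pos: [0.5788, -0.0029, 0.1503]
tool_rot: [179.3, -0.1, 73.5]
force: [0.7, -0.1, -0.7]
grip_width: 0.0642
```

Emit:
servo_tool(commands=[-30,-20,0,0,0,0,-30,-20,0,0,0,0,-30,-20,0,0,0,0,-30,-20,0,0,0,0,-30,-20,0,0,0,0,-30,-20,0,0,0,0,-30,-20,0,0,0,0,-30,-20,0,0,0,0,-30,0,0,0,0,0,0,0,0,0,0,0])

```text
time_s: 20.85
tool_pos: [0.3443, -0.2183, 0.144]
tool_rot: [179.9, 0.0, 73.4]
force: [0.2, -0.8, -0.1]
grip_width: 0.0633
```

Run:
```python
from fit import *
print(monitor.get_obs()['time_s'],monitor.get_obs()['tool_pos'])
Rw=np.array([.279,.960])
for c in("top","side"):
    p,d=read_camera(c)
    b={'side':(320,155,420,235),'top':(235,115,355,205)}[c]
    cv2.imwrite(f"pics/{c}10.png",cv2.resize(p[b[1]:b[3],b[0]:b[2],::-1],None,fx=6,fy=6,interpolation=cv2.INTER_CUBIC))
    for n,c0 in(('terra',[.597,.0745]),('sand',[.58,.017])):
        m,ce,a=mask(p,n,b);c0,yw,sz=fit_tilt(c,m,c0,-106.2);e=np.array([.6134,.1313])-c0
        print(c,n,a,c0.round(4),yw.round(2),sz.round(4),"along",(e@Rw).round(4),"across",(e@[-.96,.279]).round(4))
    m,ce,a=mask(p,'brown',(352,165,385,198) if c=="side" else (246,132,290,168))
    v,u=np.nonzero(m);print(c,'brown',a,ce,[np.round(k,4) for k in rect(c,m,.012)])
    m,ce,a=mask(p,'green',(365,258,405,300) if c=="side" else (398,135,442,165));print('green',ce)
```

```text
20.85 [ 0.3442784  -0.21831998  0.14402599]
top terra 355 [0.6006 0.0886] -105.89 [0.0615 0.0494] along 0.0445 across -0.0003
top sand 515 [0.5784 0.0158] -106.16 [0.0887 0.0496] along 0.1206 across -0.0014
top brown 315 [262.95238095 150.07619048] [array([0.6173, 0.1469]), np.float64(-104.5172), array([0.0566, 0.0492])]
green [420.13364055 151.25576037]
side terra 176 [0.6041 0.1006] -83.36 [0.0542 0.0504] along 0.032 across -0.0003
side sand 354 [0.5788 0.0148] -106.68 [0.0942 0.05  ] along 0.1215 across -0.0007
side brown 87 [372.54022989 176.73563218] [array([0.6223, 0.1571]), np.float64(-30.8962), array([0.0535, 0.0378])]
green [385.96804511 280.30451128]
```

View pics/side10.png

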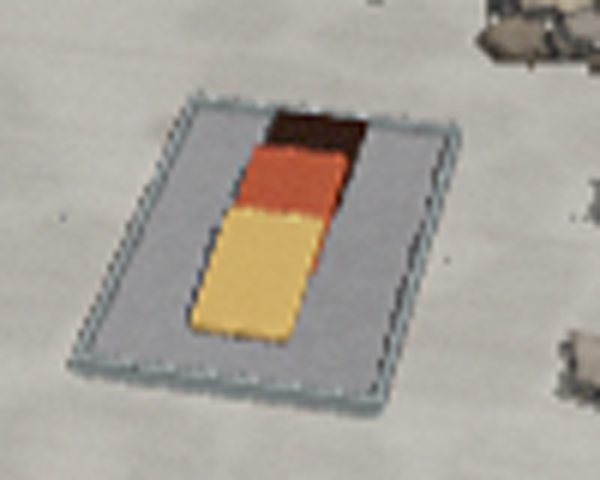

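View pics/top10.png

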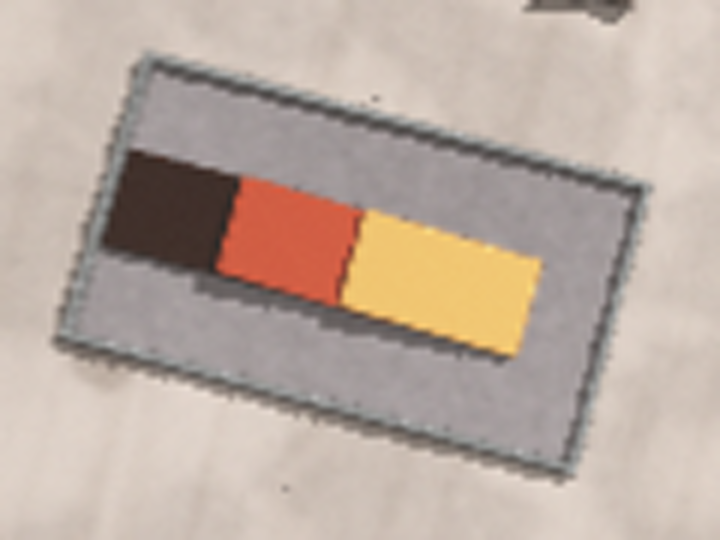

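The side view (around (255,230)) and the top view (around (320,260)) both show the three tiles fanned in one straight row. About two thirds of brown and of terracotta is visible, with the sand tile on top at the far end. The gripper is clear, so I'm handing in.

```bash
python3 -c "
from cell import env,monitor
print(monitor.get_obs()['time_s'],monitor.get_obs()['joint_velocities'].round(1));print(env.sign_off())"
```

```text
20.95 [-1.   1.  -1.9  0.5 -0.5 -0.2  0. ]
the job is handed in; nothing more can be done
None
```

The fan is laid and the job is handed in at about 21 s of the 51 s allowed. The terracotta tile leans on the brown one, and the largest sand-yellow tile leans on the terracotta one. I set each tile down tilted about 7.6°, stopped at light contact (8 N at most), then released it and backed the gripper well clear.

| Check (last pictures unless noted) | Result | Wanted |
|---|---|---|
| Terracotta centre from brown centre, measured before the sand tile covered it | 58.5 mm along the row, under 1 mm off line | 60 mm |
| Visible terracotta length after the sand tile was laid (top view) | about 61 mm | about 60 mm |
| Sand centre from brown centre | 120.6 mm (top view), 121.5 mm (side view), about 1 mm off line | 120 mm |
| Yaw of terracotta and sand | within about 0.6° of the row direction | in line |
| Brown tile's left end | unchanged within about 1 mm | not shifted |
| Green tile | unchanged within 0.1 pixel | left alone |

- **Camera disagreement:** the side and top cameras differed by 1–4 mm along the row for tiles lying flat. I weighted the top view more.
- **Rejected fits:** the last side-view fits of the partly covered brown and terracotta tiles were too distorted to use, so those two rows rest on the top view and the earlier measurement.
- **Not measured directly:** I did not measure the tilt or the far ends touching the tray floor. I infer them from the contact heights and from the tilted-tile fits matching the 90 mm length in the top view.

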